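# Wedge the rocking carving stand

## Task

The round carving stand rocks and leans because one of its four feet is too short. With the fingertips, push the loose wooden wedge, thin end first, in under that short foot until the stand is level and no longer rocks, and leave the wedge there, under the foot. Only push: do not lift the wedge or the stand, do not shove the stand out of its place, and leave the mallet, the brush and the medallion alone.

Things in the scene. Friction and masses are not known exactly. Their poses are not given: they have to be found in the camera images.
- stand: Round carving stand, 224 mm across, about 3 kg, loose: dark iron plate with a round wooden relief on four ball feet (radius 20 mm, centres on a 95 mm circle, a quarter turn apart, 44 mm clear under the plate). Origin: on the bench below its middle. Starts leaning 0.084 rad on the short foot, opposite foot in the air; axes are upright in that leaning state (use stand_top for level).
- stand_top (a point): Middle of the relief's flat top, 72 mm above the bench when level; z is the normal of the top (straight up when level), -x points over the short foot. Up to level the wedge slides in with 1 to 5 N; once level, all four feet bear and the push needed climbs steeply (10 N within a few mm). From about 20 N on, the whole stand is shoved along the bench.
- short_foot (a point): Lowest point of the short ball foot (radius 20 mm; ball centre 20 mm above this point along the stand's z), axes as stand_top. The foot is 8 mm too short: with the stand level this point is 8 mm above the bench.
- wedge: Plain wooden wedge, 110 (x) x 46 mm (y), about 45 g, flat on the bench, thin end roughly facing the short foot, 10 to 40 mm from its centre. Origin: centre of its underside. +x points to the thin end (2 mm thick, x = +55 mm); it thickens evenly to 17.4 mm at the flat upright back face, x = -55 mm. The stand is level with the short foot's ball over about x = +14 mm of it.
- mallet: Small turned wooden carver's mallet standing upright on its head, 66 mm across, 150 mm tall, to one side of the stand. Origin: centre of its underside. To be left alone.
- brush: Bench brush lying bristles down, 150 x 45 x 41 mm, on the other side of the stand. Origin: centre of its underside. To be left alone.
- medallion: Small round carved wooden medallion lying flat, 60 mm across, 16 mm thick, on the bench to the robot's right. Origin: centre of its underside. To be left alone.
Things that resemble listed ones, but are neither listed nor needed, are in the scene too. What is shaped like the wedge but green is not meant.

How it is judged (in metres and radians):
At the end, for the whole second after the job is handed in: The stand's top is level within 0.01 rad (0.6 degree), the wedge lies flat and still on the bench, under the short foot and carrying it (angle between stand_top's own z axis and vertical below 0.01 rad and contact force between wedge and stand above 0.3 N and y of short_foot in the frame of wedge between -0.023 and 0.023 m and x of short_foot in the frame of wedge between -0.05 and 0.05 m and height (world z) of wedge below 0.005 m and angle between wedge's own z axis and vertical below 0.05 rad and linear speed of wedge below 0.01 m/s); the robot touches nothing.
It fails at once if the wedge is lifted off the bench or tipped over (height (world z) of wedge above 0.012 m or angle between wedge's own z axis and vertical above 0.25 rad).
It fails at once if the stand is lifted, tipped or shoved more than 25 mm out of its place (angle between stand_top's own z axis and vertical above 0.16 rad or distance of stand_top from where it was at the start of the episode above 0.025 m).
It fails at once if the mallet, the medallion or the brush is moved more than 15 mm (distance of any of mallet, medallion, brush from where it was at the start of the episode above 0.015 m).
It also fails if it takes over 48 s, if anything falls off the work surface, if the arm or the gripper's body presses on something with over 40 N, if the wrist force passes 120 N, or if a joint passes its speed limit or range.

## Robot

A 6-joint arm with a two-finger parallel gripper is mounted at the origin on the work surface. World frame = base frame: x ahead of the robot, y to its left, z up, the work surface at z = 0. Lengths are in mm, angles in rad, forces in N, time in s.
With the tool pointing down it reaches from about 400 to 925 mm from the base axis. Payload 12.5 kg.
Tool frame: the origin (TCP) lies at the very end of the fingers, on their centre line; the grasp point (between the pads) lies 19 mm behind it (env.tcp_to_grasp is the distance from the TCP to the grasp point, in mm); z points along the fingers, x is the direction in which the jaws open and shut, and the axes are right-handed (so a half turn about z gives the same grasp; the last joint's range is limited). The gripper opens to 95 mm and grips with 3 to 60 N. Pads are 20 mm wide; open, the fingers measure 119 mm over their backs; the gripper's body (75 mm by 180 mm) begins 59 mm behind the grasp point.
Start: joints at [-1.363, 0.491, 1.559, -0, 1.092, -0.106], TCP at [192.946, -594.494, 178.361] pointing down, gripper open.
Joint ranges: [-3.1, 3.1], [-0.84, 2.19], [0.05, 2.79], [-1.13, 4.28], [0.06, 2.93], [-2.69, 2.69]. Speed limits (rad/s): [2.22, 2.22, 2.79, 3.14, 3.14, 3.14].

## Interface

Orientations are given as [roll, pitch, yaw] about the fixed x, y, z axes, in that order (R = Rz(yaw) Ry(pitch) Rx(roll)).
In Python, from cell import env, vision, job gives the robot as it stands.
- The arm moves only by the shell command python3 -m pendant 'ROWS' [OPENING]. ROWS is JSON, a list of rows, each a list of 4 numbers: the shift along the tool's x, y, z in mm, then the turn about the tool's z in degrees. In form: [[tx, ty, tz, turn], ...]. A call has 1 to 8 rows; each row is the pose to reach, as a shift and turn from the pose measured when the call began, along the tool's axes at that moment; what a row does not reach only later rows make up. A row lasts 1/8 s, in which the tool goes at most 62.5 mm and 10.7 degrees, less where a joint would pass 70% of its speed; a pose out of reach is approached as far as the arm can. A call with a gripper value outside its range is refused whole. OPENING is the closure, from 0 (fully open) to 1 (shut), set as the call begins (- or left out, the last holds). The fingers move at their own pace and stop on an object; the grip force is fixed at half the most. Time passes only in rows, so rows that repeat a pose let the fingers close. It gives the time, the measured TCP pose, the force and the opening at its end, in the units of the state.
- env.state(): the state, without advancing time (a new reading comes with each control period).
- vision.read_camera(name): name is "side" or "top" or "wrist"; returns a dict with "pixels" (400x640x3 uint8, red, green, blue), "intrinsics" (3x3 intrinsics, pixels), "R" (3x3) and "t" (3): a world point X has camera coordinates R X + t; the wrist camera has in their place "tool_from_camera" (4x4, takes a point from camera to tool coordinates, whose origin is the TCP and whose axes are the tool frame's). Camera axes: x right, y down, z forward; pixel columns grow to the right and rows downward; lengths in mm; the calibration is good to about 2 mm. A picture is of the moment at which its call begins: read the wrist's pose just before it. There is no depth.
- job.job_done(): hands the job in, once; it reports no verdict.
Trained networks look in a picture, given as the dict that the camera call returned (one of the last four; its "shot" number tells which), for a name from the list of things; names that differ only in an ending like _2 or _b are one class to them, and where a whole thing is asked for, a point or a joint stands for the part that bears it (a point fixed in the world has none). Each returns a list of dicts, best first, with "confidence" (0 to 1); they miss things now and then, are a little off and sometimes report something else, mostly with a low value. They report only what shows in the picture. A call takes as long as a camera call. They do not tell look-alikes from the thing itself.
- vision.find_in(picture, query): "at" ([x, y, z] in mm, in the coordinates of the camera as it stood for that picture, good to about 4 mm: the middle of the surface that is visible of it).
- vision.regions_of(picture, query): "pixels" (400x640 bool, what is visible of it).
The state is a dict: "t": time; "joints": joint angles; "qvel": joint speeds; "tau": joint torques, N m; "eef_pos": TCP position; "tcp_rot": TCP orientation; "ft_force": force on the tool from outside, world axes, zero at the start; "moment": the same for the moment, N m; "opening": opening from 0.0 (shut) to 1.0 (fully open).
Only numpy, scipy, OpenCV 4.12 (cv2) and the standard library are available. Lean on these libraries where they do the work, as an engineer would, in place of code of your own. Each camera call takes 0.05 s, during which the arm holds its last target.

## Working session

There is one attempt and no reset: what is moved stays moved. The work goes in short steps, Python scripts to look and compute and a shell command to move; the robot and the scene stay as the last step left them, time stands still between calls to the robot, and variables do not carry over. Pictures are saved under pics/ and viewed, and the job is handed in when it is done.

```bash
ls; mkdir -p pics; cat > h.py <<'E'
import numpy as np, cv2
from cell import env, vision, job
from scipy.spatial.transform import Rotation as Ro
def save(p,n): cv2.imwrite('pics/'+n, cv2.cvtColor(p['pixels'],cv2.COLOR_RGB2BGR))
def toworld(p,c): return np.array(p['R']).T@(np.array(c)-np.array(p['t']))
def pix2w(p,u,v,z):
    K=np.array(p['intrinsics']);R=np.array(p['R']);t=np.array(p['t'])
    d=R.T@np.linalg.solve(K,[u,v,1.]); o=-R.T@t
    return o+d*(z-o[2])/d[2]
def w2pix(p,X):
    c=np.array(p['R'])@np.array(X,float)+np.array(p['t']); q=np.array(p['intrinsics'])@c; return q[:2]/q[2]
E
python3 - <<'E'
from h import *
s=env.state(); print(s['t'],s['eef_pos'],s['tcp_rot'],s['opening'],s['ft_force'])
for n in ['top','side']:
    p=vision.read_camera(n); save(p,n+'0.png'); print(n,-np.array(p['R']).T@p['t'])
    for q in ['wedge','stand','short_foot','mallet','brush','medallion']:
        for r in vision.find_in(p,q)[:3]: print(q,round(r['confidence'],2),toworld(p,r['at']).round(),w2pix(p,toworld(p,r['at'])).round())
E
```

```text
pics
0.0 [ 192.87255904 -594.190448    177.74005124] [-3.14146881e+00  1.13807410e-03 -1.25701124e+00] 1.0020279572178916 [-0.39288246 -0.3508038   0.18584395]
top [ 335.96162727    4.14027025 1465.86280436]
wedge 0.94 [413.  66.  14.] [309. 247.]
wedge 0.92 [504. -71.   8.] [355. 215.]
wedge 0.67 [ 543. -267.    9.] [421. 201.]
stand 0.82 [653.   4.  74.] [328. 161.]
short_foot 0.59 [660.   6.  71.] [327. 159.]
mallet 0.86 [ 551. -405.   76.] [474. 193.]
brush 0.97 [566. 407.  42.] [190. 197.]
brush 0.47 [ 550. -404.   76.] [474. 193.]
medallion 0.55 [ 408. -285.   10.] [430. 246.]
side [ 482.90306931 -852.06300135  771.94107046]
wedge 0.92 [412.  73.   9.] [271. 197.]
wedge 0.9 [504. -74.   4.] [307. 234.]
wedge 0.59 [ 545. -270.   11.] [330. 295.]
stand 0.8 [659. -26.  75.] [367. 198.]
short_foot 0.74 [655. -26.  69.] [365. 199.]
mallet 0.68 [ 555. -425.   75.] [343. 342.]
brush 0.95 [570. 405.  33.] [319. 126.]
medallion 0.85 [ 410. -288.   13.] [267. 304.]
```

View pics/top0.png

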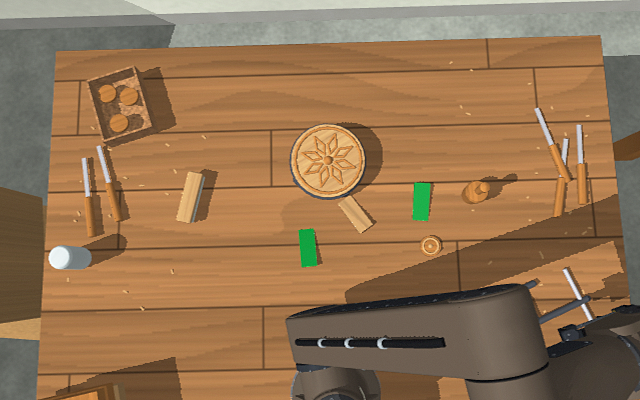

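View pics/side0.png

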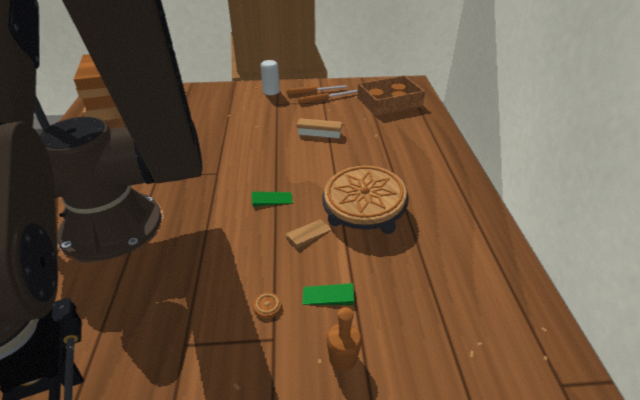

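```bash
python3 - <<'E'
from h import *
a=cv2.imread('pics/top0.png')[130:270,270:450]; b=cv2.imread('pics/side0.png')[160:320,240:440]
cv2.imwrite('pics/crop_t.png',cv2.resize(a,None,fx=4.4,fy=4.2,interpolation=cv2.INTER_CUBIC))
cv2.imwrite('pics/crop_s.png',cv2.resize(b,None,fx=3.7,fy=3.7,interpolation=cv2.INTER_CUBIC))
E
```

```text
(no output)
```

View pics/crop_t.png

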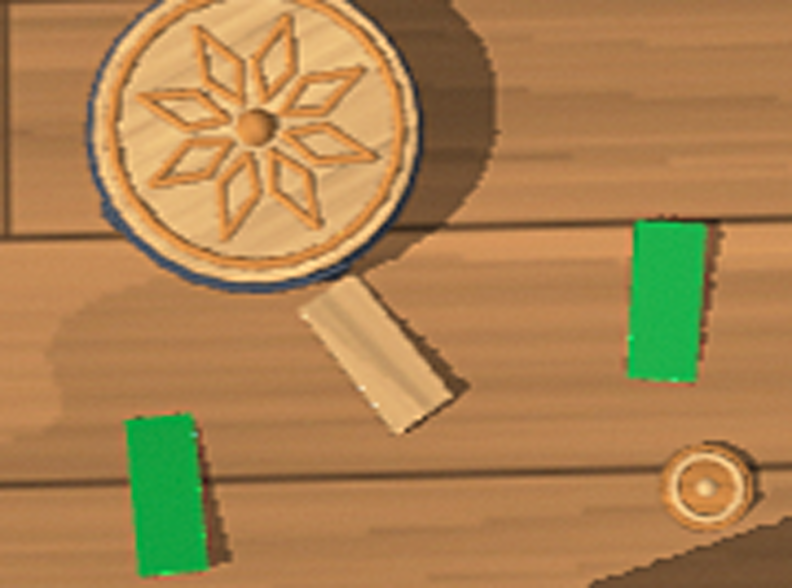

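View pics/crop_s.png

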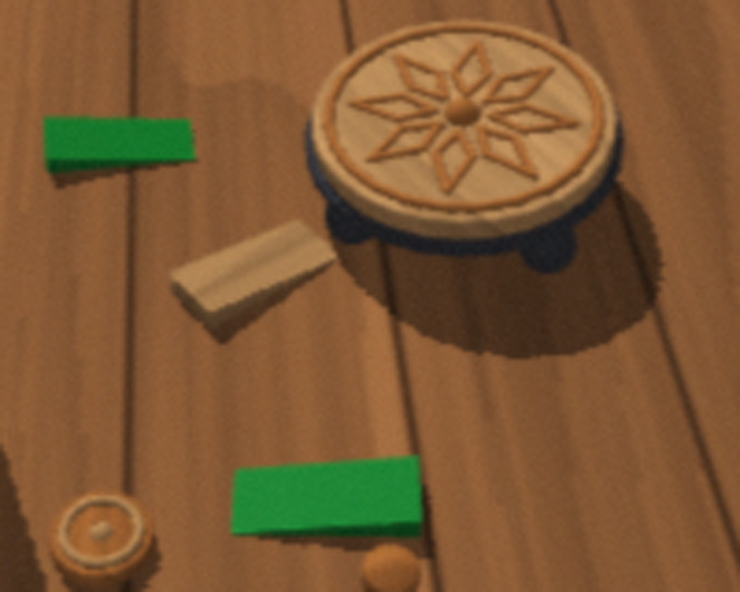

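The candidates are the wooden wedge at top px (355,215) and the green look-alikes at (309,247) and (421,201). The wooden one fits the description: its thin end is at the stand, and the crops confirm it. Next I'll measure the wedge corners and the feet.

```bash
python3 - <<'E'
from h import *
t=vision.read_camera('top'); s=vision.read_camera('side')
def quad(p,q):
    for r in vision.regions_of(p,q)[:3]:
        m=r['pixels'].astype(np.uint8); ys,xs=np.nonzero(m)
        rect=cv2.minAreaRect(np.stack([xs,ys],1).astype(np.float32)); print(q,round(r['confidence'],2),m.sum(),rect)
quad(t,'wedge'); quad(s,'wedge')
for r in vision.regions_of(s,'stand')[:1]:
    c=cv2.cvtColor(s['pixels'],cv2.COLOR_RGB2BGR); 
# top crop pixel corners (crop coords/scale)
for n,(u,v),z in [('thinL',(300,313),2),('thinR',(358,275),2),('backL',(400,434),17),('backR',(455,395),17)]:
    print(n,pix2w(t,270+u/4.4,130+v/4.2,z).round(1))
for n,(u,v),z in [('thinL',(300,220),2),('thinR',(337,258),2),('backL',(172,277),17),('backR',(210,310),17),('backR0',(222,335),0)]:
    print(n,pix2w(s,240+u/3.7,160+v/3.7,z).round(1))
for n,(u,v) in [('footA',(350,222)),('footB',(548,248))]:
    print(n,pix2w(s,240+u/3.7,160+v/3.7,20).round(1))
X=pix2w(t,270+258/4.4,130+127/4.2,72); print('topknob',X)
print('side knob',pix2w(s,240+462/3.7,160+110/3.7,72))
E
```

```text
wedge 0.84 628 ((421.5, 201.0), (38.0, 17.0), 90.0)
wedge 0.83 611 ((307.7123107910156, 247.821533203125), (38.10790252685547, 16.862884521484375), 86.8201675415039)
wedge 0.76 600 ((354.7183837890625, 213.86245727539062), (37.474998474121094, 16.35442543029785), 52.594642639160156)
wedge 0.86 978 ((328.5, 294.0), (20.0, 49.0), 90.0)
wedge 0.65 598 ((308.3000183105469, 232.10000610351562), (16.54690170288086, 41.59086227416992), 63.43495178222656)
wedge 0.6 477 ((271.5, 198.5), (13.0, 39.0), 90.0)
thinL [538.3 -23.2   2. ]
thinR [564.4 -63.1   2. ]
backL [450.1 -86.5  17. ]
backR [ 476.2 -123.8   17. ]
thinL [544.5 -20.2   2. ]
thinR [567.1 -60.5   2. ]
backL [454.  -86.2  17. ]
backR [ 478.4 -118.5   17. ]
backR0 [ 485.5 -125.2   -0. ]
footA [577.3 -44.1  20. ]
footB [708.7 -79.5  20. ]
topknob [657.05728925   1.79994839  72.        ]
side knob [659.91698804   8.92700042  72.        ]
```

```bash
python3 - <<'E'
from h import *
p=vision.read_camera('wrist'); print(np.array(p['tool_from_camera']).round(3)); print(p['intrinsics'])
s=env.state();R=Ro.from_euler('xyz',s['tcp_rot']).as_matrix(); 
print('t',s['t'],'tool shift to (420,-135,180):',(R.T@(np.array([420,-135,180])-s['eef_pos'])).round(1), 'yaw',np.degrees(s['tcp_rot'][2]))
save(p,'w0.png')
E
```

```text
[[ 1.00000e+00 -1.00000e-03  1.00000e-03 -2.60000e-02]
 [ 1.00000e-03  9.69000e-01  2.47000e-01 -6.99730e+01]
 [-1.00000e-03 -2.47000e-01  9.69000e-01 -2.07301e+02]
 [ 0.00000e+00  0.00000e+00  0.00000e+00  1.00000e+00]]
[[321.14326583   0.         320.78105575]
 [  0.         321.14326583 198.19496303]
 [  0.           0.           1.        ]]
t 1.0 tool shift to (420,-135,180): [-367.  -357.8   -1.7] yaw -72.02053085536666
```

```bash
python3 -m pendant '[[-45,-45,0,-10],[-90,-90,0,-20],[-140,-135,0,-30],[-185,-180,0,-40],[-230,-225,0,-50],[-275,-270,0,-60],[-320,-315,0,-70],[-367,-358,0,-80]]' 0.4; python3 - <<'E'
from h import *
s=env.state();R=Ro.from_euler('xyz',s['tcp_rot']).as_matrix(); print('next shift',(R.T@(np.array([415,-135,80])-s['eef_pos'])).round(1), 'yaw',np.degrees(s['tcp_rot'][2]),s['joints'])
E
```

```text
t: 2.0
eef_pos: [415.6, -144.8, 178.6]
tcp_rot: [3.141, -0.001, 0.145]
ft_force: [0.7, -1.0, -0.1]
opening: 0.598
next shift [ 0.7 -9.8 98.6] yaw 8.291866676971324 [-4.85405029e-01  2.27475515e-01  1.98845116e+00 -7.44512950e-05
  9.24549599e-01 -6.30080297e-01]
```

```bash
python3 -m pendant '[[0,0,0,-10],[0,-2,0,-20],[0,-4,0,-30],[0,-6,0,-40],[0,-8,0,-50],[0,-10,0,-60],[0,-10,0,-70],[0,-10,0,-80]]'; python3 -m pendant '[[0,0,20,-10],[0,0,40,-20],[0,0,60,-30],[0,0,90,-34],[0,0,90,-34]]'; python3 - <<'E'
from h import *
s=env.state(); p=vision.read_camera('wrist'); save(p,'w1.png'); print(s['t'],s['eef_pos'],np.degrees(s['tcp_rot'][2]))
E
```

```text
t: 3.0
eef_pos: [414.2, -134.9, 178.8]
tcp_rot: [3.14, 0.001, 1.547]
ft_force: [-0.2, -0.7, -0.9]
opening: 0.597
t: 3.62
eef_pos: [413.5, -134.5, 87.7]
tcp_rot: [-3.141, -0.002, 2.14]
ft_force: [-0.6, -0.7, -1.1]
opening: 0.599
3.625 [ 413.4981252  -134.53768319   87.7248016 ] 122.58956004628483
```

View pics/w1.png

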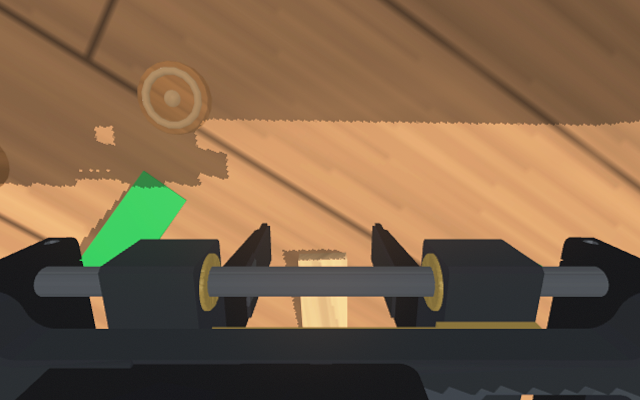

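The wrist view is mostly blocked: the wedge back is at px (320,270) between the fingers. I'll locate the foot by fitting the stand model to the side and top masks.

```bash
python3 - <<'E'
from h import *
import pickle
for n in ['side','top']:
    p=vision.read_camera(n); save(p,n+'1.png')
    rs=vision.regions_of(p,'stand'); print(n,[(round(r['confidence'],2),r['pixels'].sum()) for r in rs])
    pickle.dump((p,rs),open(n+'.pkl','wb'))
    c=cv2.imread('pics/'+n+'1.png'); m=rs[0]['pixels'].astype(np.uint8)
    c=cv2.imread('pics/'+n+'1.png'); cs,_=cv2.findContours(m,0,1)
    x,y,w,h=cv2.boundingRect(m); big=cv2.resize(c,None,fx=5,fy=5,interpolation=cv2.INTER_CUBIC)
    for k in cs: cv2.polylines(big,[k*5+2],True,(0,0,255),1)
    cv2.imwrite('pics/m_'+n+'.png',big[max(0,(y-15)*5):(y+h+25)*5,(x-45)*5:(x+w+15)*5][:600,:800])
E
```

```text
side [(0.77, np.int64(4552))]
top [(0.7, np.int64(4551)), (0.68, np.int64(516))]
```

View pics/m_side.png

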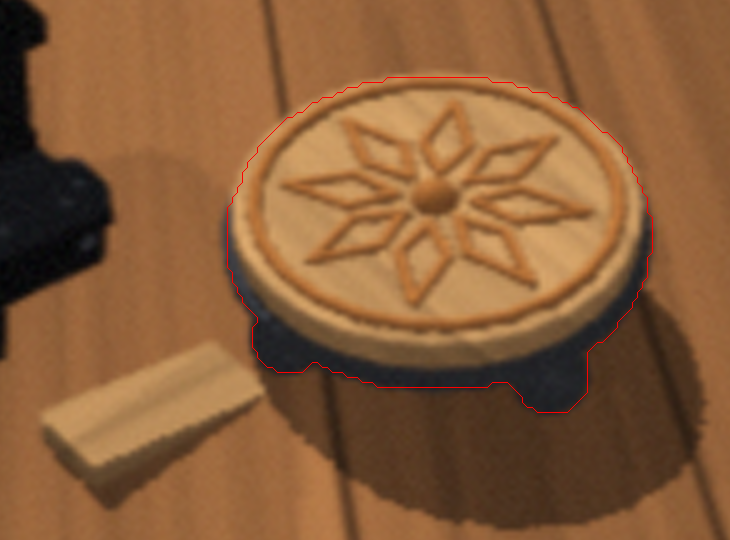

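View pics/m_top.png

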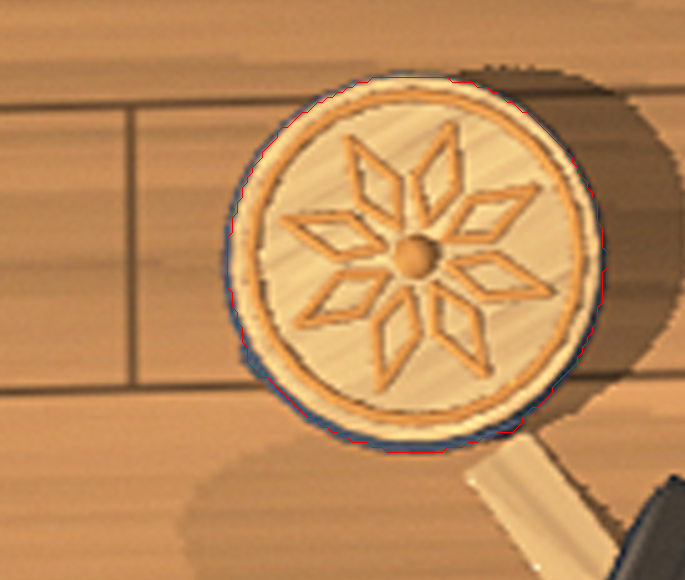

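```bash
cat > fit.py <<'E'
from h import *
import pickle
from scipy.optimize import minimize
P={n:pickle.load(open(n+'.pkl','rb')) for n in ['side','top']}
th=np.linspace(0,2*np.pi,60,endpoint=False); C=np.stack([np.cos(th),np.sin(th)],1)
def ring(r,z): return np.c_[C*r,np.full(60,z)]
g=np.random.default_rng(0).normal(size=(300,3)); g/=np.linalg.norm(g,axis=1)[:,None]
def parts(q):
    x,y,az=q
    A=Ro.from_euler('z',az)*Ro.from_euler('y',-0.084)  # -x end goes down
    L=[np.r_[ring(112,44),ring(112,52)],np.r_[ring(109,52),ring(106,72)]]
    for k in range(4):
        a=np.pi+k*np.pi/2; L.append(np.array([95*np.cos(a),95*np.sin(a),28 if k==0 else 20])+20*g)
    return [A.apply(l)+[x,y,0] for l in L]
def proj(p,X):
    c=X@np.array(p['R']).T+np.array(p['t']); u=c@np.array(p['intrinsics']).T; return u[:,:2]/u[:,2:]
S=4
def mask(p,q):
    m=np.zeros((400*S//1,640*S),np.uint8)
    for l in parts(q): cv2.fillConvexPoly(m,cv2.convexHull(((proj(p,l)+.5)*S).astype(np.float32).round().astype(np.int32)),1)
    return m
E
python3 - <<'E'
from fit import *
print(parts([0,0,0])[2].min(0),parts([0,0,0])[2].mean(0))
obs={n:cv2.resize(P[n][1][0]['pixels'].astype(np.uint8),None,fx=S,fy=S,interpolation=0) for n in P}
def cost(q,ns=('side','top')):
    # q: x,y,az + per-camera px shift
    c=0
    for i,n in enumerate(ns):
        m=mask(P[n][0],q[:3]); c+=np.count_nonzero(m!=obs[n])/obs[n].sum()
    return c
for ns in [('side',),('top',),('side','top')]:
  best=min((minimize(cost,[657,3,a],args=(ns,),method='Nelder-Mead',options=dict(initial_simplex=[[657,3,a],[665,3,a],[657,12,a],[657,3,a+.15]],xatol=.1)) for a in (.4,.55,.7)),key=lambda r:r.fun)
  print(ns,best.x,np.degrees(best.x[2]),best.fun); q=best.x
  print('short foot ball',np.round(parts(q)[2].mean(0),1))
for n in P:
    c=cv2.imread('pics/'+n+'1.png'); big=cv2.resize(c,None,fx=S,fy=S,interpolation=cv2.INTER_CUBIC)
    for l in parts(q): cv2.polylines(big,[cv2.convexHull(((proj(P[n][0],l)+.5)*S).astype(np.int32))],True,(0,0,255),1)
    u,v=w2pix(P[n][0],[q[0],q[1],50]); u=int(u*S);v=int(v*S); cv2.imwrite(f'pics/f_{n}.png',big[v-250:v+250,u-350:u+350])
E
```

```text
[-1.16884614e+02 -1.99927102e+01 -1.00627580e-02] [-98.30701272   0.12583037  20.07005121]
('side',) [6.65035714e+02 1.09982037e+01 4.91693411e-01] 28.171957261590638 0.022242970123022846
short foot ball [578.3 -35.3  20.1]
('top',) [6.63607592e+02 6.58098141e+00 5.33175007e-01] 30.54867763603727 0.030144473742034716
short foot ball [578.9 -43.3  20.1]
('side', 'top') [6.63943438e+02 8.32231632e+00 4.95597262e-01] 28.395631439044617 0.06456706764364348
short foot ball [577.4 -38.3  20.1]
```

View pics/f_side.png

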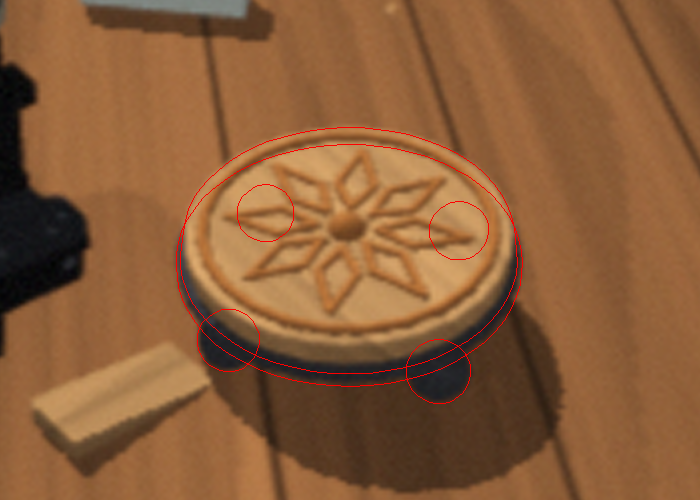

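View pics/f_top.png

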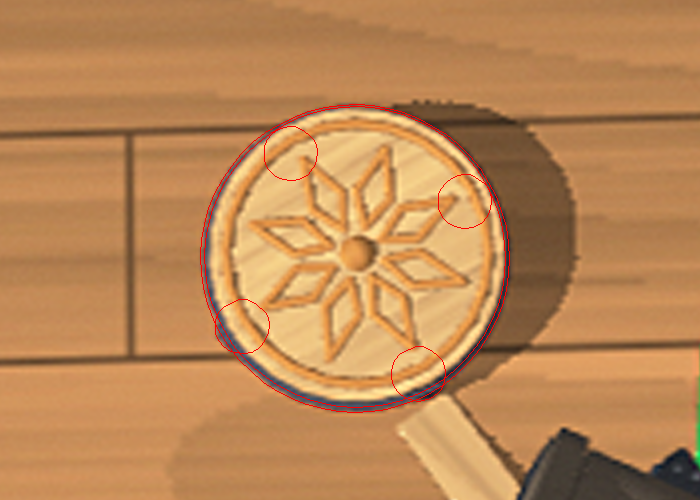

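```bash
python3 -m pendant '[[0,0,-30,10],[0,0,-30,20],[0,0,-30,30],[0,0,-30,40],[0,0,-30,50],[0,0,-30,60],[0,0,-30,70],[0,0,-30,80]]'; python3 -m pendant '[[0,0,0,10],[0,0,0,20],[0,0,0,30],[0,0,0,40],[0,0,0,50],[0,0,0,60],[0,0,0,70],[0,0,0,80]]'; python3 - <<'E'
from h import *
s=env.state();R=Ro.from_euler('xyz',s['tcp_rot']).as_matrix(); print('next shift',(R.T@(np.array([480,-93,70])-s['eef_pos'])).round(1), 'yaw',np.degrees(s['tcp_rot'][2]))
E
```

```text
t: 4.88
eef_pos: [415.0, -135.2, 120.6]
tcp_rot: [3.137, -0.002, 0.737]
ft_force: [-0.3, 0.1, 0.2]
opening: 0.599
t: 5.88
eef_pos: [415.3, -135.4, 121.5]
tcp_rot: [-3.14, -0.006, -0.666]
ft_force: [0.1, 0.5, 0.2]
opening: 0.601
next shift [ 24.4 -73.2  51.7] yaw -38.16211933433992
```

```bash
python3 -m pendant '[[12,-36,10,9],[24,-73,30,17],[24,-73,50,17],[24,-73,50,17]]'; cat > wv.py <<'E'
from h import *
def shot(name):
    s=env.state(); p=vision.read_camera('wrist'); save(p,name)
    T=np.array(p['tool_from_camera']); R=Ro.from_euler('xyz',s['tcp_rot']).as_matrix()
    # world = R*(T c)+pos -> camera: R_c X + t
    Rw=R@T[:3,:3]; o=R@T[:3,3]+s['eef_pos']; p=dict(p); p['R']=Rw.T; p['t']=-Rw.T@o
    return s,p
E
python3 - <<'E'
from wv import *
s,p=shot('w2.png'); print(s['t'],s['eef_pos'],np.degrees(s['tcp_rot'][2]))
E
```

```text
t: 6.38
eef_pos: [479.1, -92.5, 71.4]
tcp_rot: [-3.14, -0.004, -0.962]
ft_force: [0.3, -0.8, 0.8]
opening: 0.601
6.375 [479.12892433 -92.50824764  71.37467443] -55.13676840473165
```

View pics/w2.png

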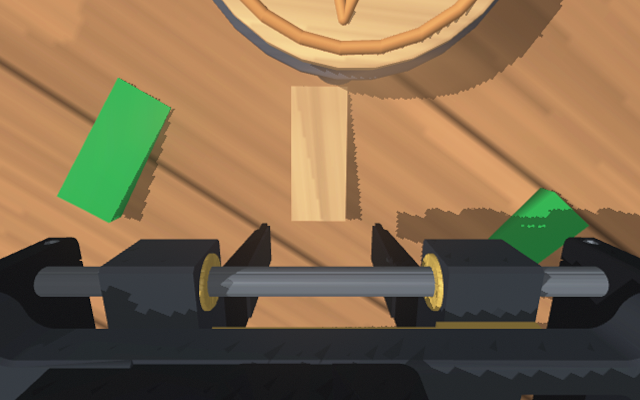

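```bash
python3 - <<'E'
from wv import *
s,p=shot('w2b.png')
c=[pix2w(p,*uv,z) for uv,z in [((291.5,86),2),((346.5,88.5),2),((291.5,220.5),17.4),((347.5,221),17.4)]]
print(np.round(c,1)); tm=(c[0]+c[1])/2; bm=(c[2]+c[3])/2; print('thin',tm,'back',bm,'len',np.linalg.norm((tm-bm)[:2]),'w',np.linalg.norm(c[0]-c[1]),np.linalg.norm(c[2]-c[3]),'axis deg',np.degrees(np.arctan2(*(tm-bm)[1::-1])))
# plate lower edge arc: overlay stand model
from fit import parts,proj
img=cv2.imread('pics/w2b.png')
for q,col in [((664,7,.52),(0,0,255)),((664,9.,.5),(255,0,0)),((660,5,.52),(0,255,0))]:
    for l in parts(q)[:3]: cv2.polylines(img,[cv2.convexHull(proj(p,l).round().astype(np.int32))],True,col,1)
cv2.imwrite('pics/w2c.png',cv2.resize(img[0:240,140:560],None,fx=1.9,fy=1.9))
E
```

```text
[[ 543.5  -20.1    2. ]
 [ 567.6  -58.3    2. ]
 [ 452.   -82.2   17.4]
 [ 478.9 -122.    17.4]]
thin [555.52691922 -39.20611211   2.        ] back [ 465.42694339 -102.10411774   17.4       ] len 109.88250432436169 w 45.13652241254266 48.0101207286122 axis deg 34.91855653710482
```

View pics/w2c.png

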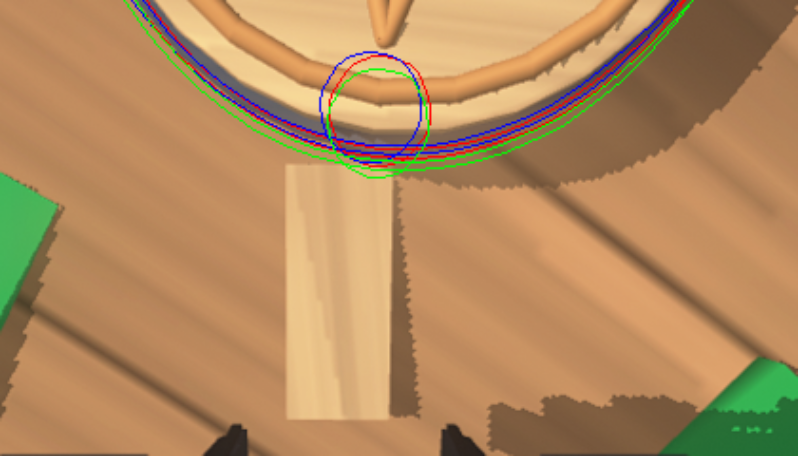

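```bash
python3 - <<'E'
import cv2,numpy as np
a=cv2.imread('pics/w2b.png')[45:105,265:425]; a=cv2.convertScaleAbs(a,alpha=1.5,beta=10)
cv2.imwrite('pics/w2d.png',cv2.resize(a,None,fx=5,fy=5,interpolation=cv2.INTER_CUBIC))
E
```

```text
(no output)
```

View pics/w2d.png

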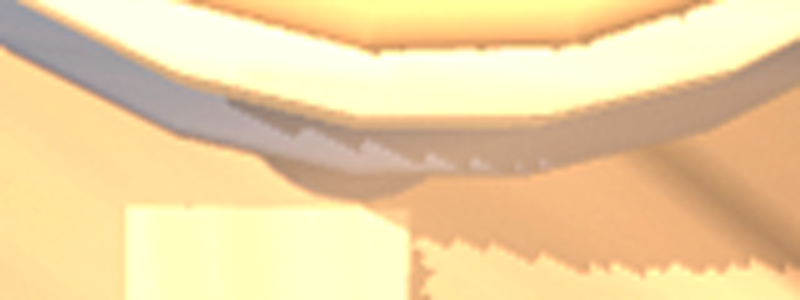

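```bash
python3 - <<'E'
from wv import *
s,p=shot('w2e.png')
from scipy.optimize import fsolve
g=np.random.default_rng(0).normal(size=(20000,3)); g/=np.linalg.norm(g,axis=1)[:,None]
def low(c):
    u=np.array([c[0],c[1],20])+20*g; q=u@p['R'].T+p['t']; q=q@np.array(p['intrinsics']).T; q=q[:,:2]/q[:,2:]
    k=np.argsort(q[:,1])[-60:]; return q[k].mean(0)
c=np.array([579.,-41.])
for _ in range(8):
    J=np.array([(low(c+d)-low(c-d))/4 for d in ([2,0],[0,2])]).T
    c=c+np.linalg.solve(J,np.array([334.5,84.6])-low(c))
print('foot',c)
tm=np.array([555.5,-39.2]);bm=np.array([465.4,-102.1]);ax=(tm-bm)/np.linalg.norm(tm-bm); n=np.array([-ax[1],ax[0]])
print('foot rel thin: along',(c-tm)@ax,'left',(c-tm)@n)
E
```

```text
foot [579.18535244 -37.29280201]
foot rel thin: along 20.512721274407593 left -11.994231541082897
```

```bash
python3 -m pendant '[[0,-13,0,0],[0,-26,0,0],[0,-26,20,0],[0,-26,40,0],[0,-26,55,0],[0,-26,64,0],[0,-26,65,0],[0,-26,65,0]]'; python3 -m pendant '[[0,0,0,0],[0,0,0,0],[0,0,0,0]]' 0.47; python3 - <<'E'
from wv import *
s,p=shot('w3.png')
E
```

```text
t: 7.52
eef_pos: [501.8, -78.7, 8.2]
tcp_rot: [-3.138, -0.007, -0.963]
ft_force: [0.3, -0.5, -0.3]
opening: 0.6
t: 7.9
eef_pos: [501.8, -78.7, 8.4]
tcp_rot: [-3.137, -0.007, -0.963]
ft_force: [-0.4, -0.1, -0.4]
opening: 0.53
```

View pics/w3.png

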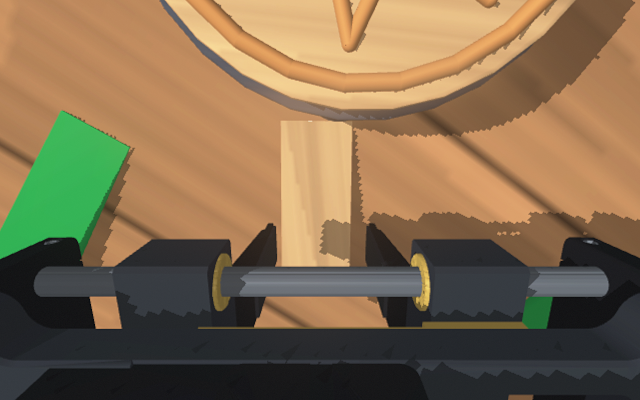

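```bash
python3 -m pendant '[[0,0,5,0],[1,0,5,3],[2,0,5,5],[3,0,5,5],[4.5,0,5,5],[6,0,5,5],[7,0,5,5],[7,0,5,5]]'; cat > meas.py <<'E'
from wv import *
import sys
from fit import parts
def meas(name,crop=None):
    s,p=shot(name)
    rs=vision.regions_of(p,'wedge'); 
    print(s['t'],'tcp',s['eef_pos'].round(1),'yaw',round(np.degrees(s['tcp_rot'][2]),1),'F',s['ft_force'].round(1))
    return s,p
if __name__=='__main__': meas(sys.argv[1])
E
python3 meas.py w4.png
```

```text
t: 8.95
eef_pos: [505.9, -84.5, 3.4]
tcp_rot: [-3.137, -0.007, -1.05]
ft_force: [-0.8, 0.2, -0.2]
opening: 0.529
8.95 tcp [505.9 -84.5   3.4] yaw -60.2 F [-0.8  0.2 -0.2]
```

View pics/w4.png

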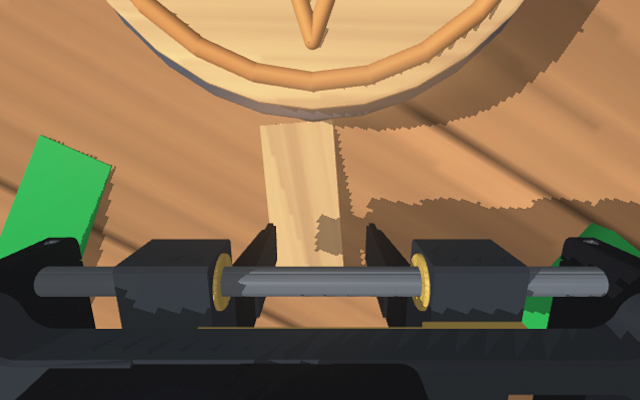

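```bash
python3 - <<'E'
from wv import *
s,p=shot('w4b.png')
a=pix2w(p,261,126,2);b=pix2w(p,332.5,122,2);m=(a+b)/2;R=Ro.from_euler('xyz',s['tcp_rot']).as_matrix()
l=pix2w(p,271,260,13);r=pix2w(p,343,255,13)
print(m,np.linalg.norm(a-b)); 
for w in (a,b,l,r,np.array([579,-38.5,5])): print((R.T@(w-s['eef_pos'])).round(1))
E
```

```text
[555.01382629 -39.104755     2.        ] 45.40513137080317
[-37.6 -64.    1.4]
[  7.8 -66.4   1.7]
[-32.9  22.9 -10. ]
[15.  19.5 -9.6]
[ -3.5 -86.3  -1.3]
```

```bash
python3 -m pendant '[[1.5,0,0,0],[3,0,0,0],[4.5,0,0,0],[6,0,0,0],[7.5,0,0,0],[7.5,0,0,0]]'; python3 meas.py w5.png
```

```text
t: 9.85
eef_pos: [509.6, -91.0, 3.4]
tcp_rot: [-3.137, -0.007, -1.051]
ft_force: [-0.3, 0.5, 0.0]
opening: 0.53
9.85 tcp [509.6 -91.    3.4] yaw -60.2 F [-0.3  0.5  0. ]
```

View pics/w5.png

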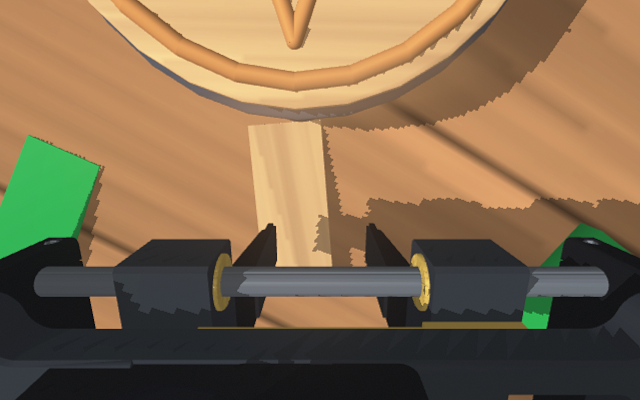

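```bash
python3 - <<'E'
from wv import *
s=env.state();p=vision.read_camera('side'); save(p,'s2.png'); R=Ro.from_euler('xyz',s['tcp_rot']).as_matrix()
for d in ([0,0,0],[-25,0,0],[25,0,0]): print(w2pix(p,s['eef_pos']+R@np.array(d,float)))
c=cv2.imread('pics/s2.png')[160:290,200:400]; cv2.imwrite('pics/s2c.png',cv2.resize(c,None,fx=4,fy=4,interpolation=cv2.INTER_CUBIC))
E
```

```text
[309.1424276  238.98124794]
[303.78745056 233.15663354]
[314.6604889  244.98324928]
```

View pics/s2c.png

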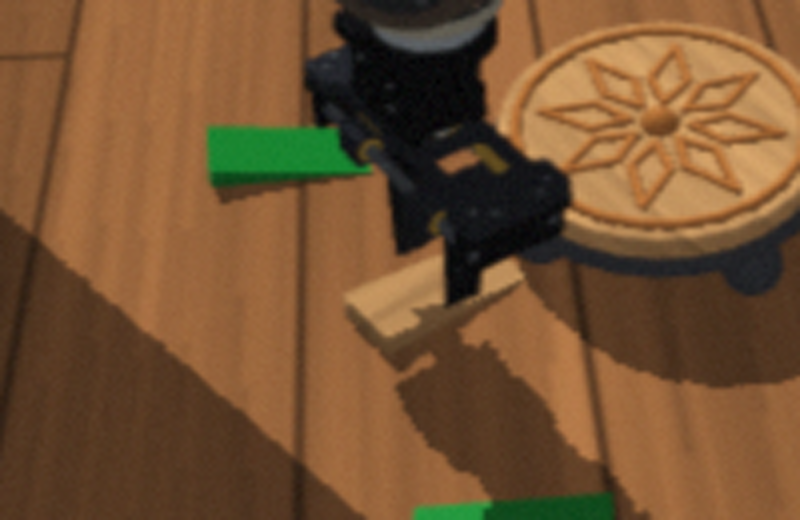

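The side view shows the fingertips (px ~(315,236)) hovering above the wedge. They sit higher than the reported TCP, which explains why there was no contact. I'll work out by how much.

```bash
python3 - <<'E'
from wv import *
s=env.state();p=vision.read_camera('side'); R=Ro.from_euler('xyz',s['tcp_rot']).as_matrix()
for dz in (0,10,20,25,30):
    print(dz,[w2pix(p,s['eef_pos']+R@np.array([x,y,-dz],float)).round(1).tolist() for x in (25,37) for y in (-10,10)])
E
```

```text
0 [[318.1, 243.3], [311.2, 246.6], [320.8, 246.2], [313.9, 249.6]]
10 [[318.0, 240.4], [311.1, 243.8], [320.7, 243.4], [313.9, 246.7]]
20 [[318.0, 237.5], [311.1, 240.9], [320.7, 240.5], [313.8, 243.8]]
25 [[317.9, 236.1], [311.0, 239.4], [320.7, 239.0], [313.8, 242.3]]
30 [[317.9, 234.6], [311.0, 237.9], [320.7, 237.5], [313.7, 240.9]]
```

```bash
python3 -m pendant '[[-6,0,0,0],[-13,0,0,0],[-13,0,0,0],[-13,0,4,0],[-13,0,8,0],[-13,0,8,0]]'; python3 - <<'E'
from wv import *
s,w=shot('w6.png');p=vision.read_camera('side'); save(p,'s3.png'); R=Ro.from_euler('xyz',s['tcp_rot']).as_matrix()
c=cv2.imread('pics/s3.png')[180:280,240:380]; c=cv2.resize(c,None,fx=4,fy=4,interpolation=cv2.INTER_CUBIC)
w=cv2.imread('pics/w6.png')[:300,140:500]
o=np.zeros((700,560,3),np.uint8); o[:400]=c; o[400:,:360]=w; cv2.imwrite('pics/c3.png',o[:,:])
cv2.imwrite('pics/c3.png',cv2.resize(o,None,fx=.85,fy=.85))
E
```

```text
t: 10.8
eef_pos: [502.9, -79.7, -5.1]
tcp_rot: [-3.137, -0.006, -1.051]
ft_force: [0.5, 0.7, 0.1]
opening: 0.529
```

View pics/c3.png

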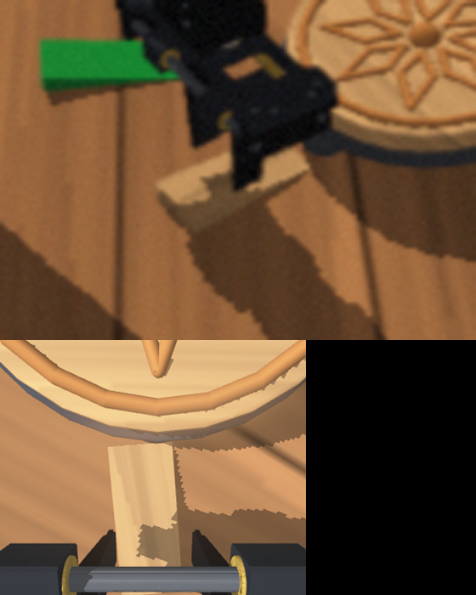

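```bash
python3 -m pendant '[[0,0,4,0],[0,0,8,0],[0,0,8,0]]';python3 -m pendant '[[0,0,3,0],[0,0,6,0],[0,0,6,0]]'; python3 - <<'E'
from wv import *
s,w=shot('w7.png');p=vision.read_camera('side'); save(p,'s4.png'); R=Ro.from_euler('xyz',s['tcp_rot']).as_matrix()
c=cv2.imread('pics/s4.png')[180:280,240:380]; c=cv2.resize(c,None,fx=5,fy=5,interpolation=cv2.INTER_CUBIC)
cv2.imwrite('pics/c4.png',c)
E
```

```text
t: 11.28
eef_pos: [503.0, -79.7, -13.2]
tcp_rot: [-3.138, -0.006, -1.051]
ft_force: [-0.8, -0.1, 1.1]
opening: 0.528
t: 11.65
eef_pos: [502.8, -79.7, -19.4]
tcp_rot: [-3.138, -0.006, -1.051]
ft_force: [0.4, 0.7, 0.5]
opening: 0.53
```

View pics/c4.png

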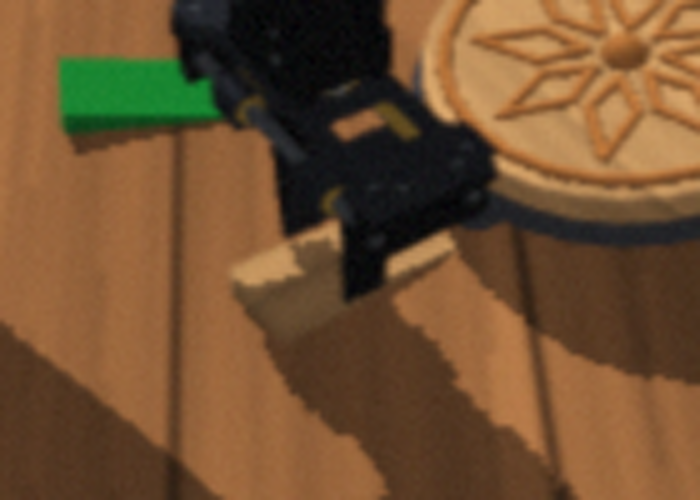

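View pics/w7.png

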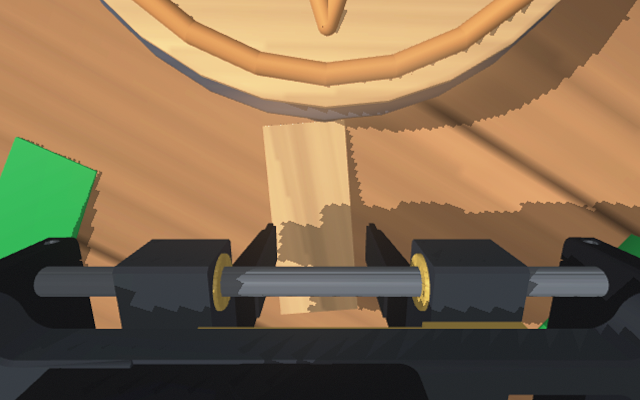

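```bash
python3 - <<'E'
from wv import *
s=env.state();p=vision.read_camera('side'); R=Ro.from_euler('xyz',s['tcp_rot']).as_matrix()
for z in (0,5,10,15):
  o=[]
  for x in (25,29,37,41):
    for y in (-10,10):
      X=s['eef_pos']+R@np.array([x,y,0.]); X[2]=z; u=w2pix(p,X); o.append(((u-[240,180])*5).round().tolist())
  print(z,o)
E
```

```text
0 [[376.0, 306.0], [342.0, 322.0], [380.0, 311.0], [346.0, 327.0], [389.0, 321.0], [355.0, 337.0], [394.0, 326.0], [360.0, 342.0]]
5 [[376.0, 299.0], [342.0, 315.0], [380.0, 304.0], [346.0, 320.0], [389.0, 314.0], [355.0, 330.0], [394.0, 318.0], [359.0, 335.0]]
10 [[376.0, 292.0], [341.0, 308.0], [380.0, 297.0], [346.0, 313.0], [389.0, 306.0], [355.0, 323.0], [394.0, 311.0], [359.0, 328.0]]
15 [[375.0, 285.0], [341.0, 301.0], [380.0, 290.0], [346.0, 306.0], [389.0, 299.0], [355.0, 316.0], [394.0, 304.0], [359.0, 321.0]]
```

```bash
python3 -m pendant '[[0,0,3,0],[0,0,6,0],[0,0,6,0]]';python3 -m pendant '[[0,0,2,0],[0,0,3,0],[0,0,3,0]]'; python3 - <<'E'
from wv import *
s,w=shot('w8.png');p=vision.read_camera('side'); save(p,'s5.png')
c=cv2.imread('pics/s5.png')[180:280,240:380]; c=cv2.resize(c,None,fx=5,fy=5,interpolation=cv2.INTER_CUBIC)
cv2.imwrite('pics/c5.png',c)
E
```

```text
t: 12.18
eef_pos: [503.1, -79.7, -24.6]
tcp_rot: [-3.137, -0.006, -1.051]
ft_force: [-2.2, 1.1, 14.4]
opening: 0.526
t: 12.55
eef_pos: [503.2, -79.6, -25.3]
tcp_rot: [-3.136, -0.007, -1.051]
ft_force: [-7.2, 1.9, 41.5]
opening: 0.534
```

View pics/c5.png

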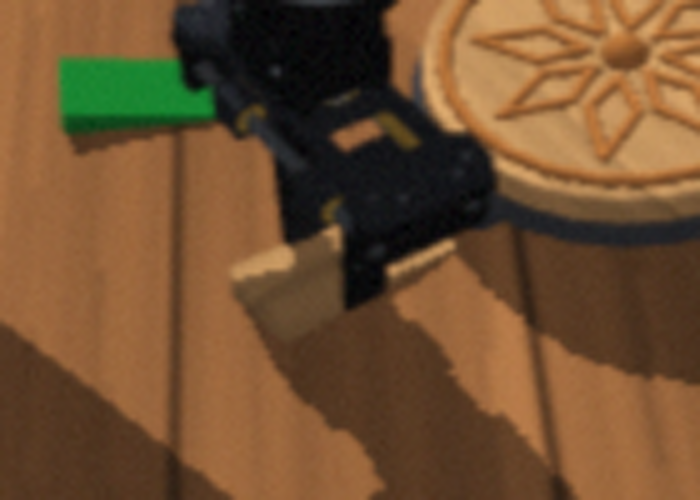

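```bash
python3 -m pendant '[[0,0,-4,0],[0,0,-4,0]]'; python3 - <<'E'
from wv import *
s,w=shot('w9.png')
c=cv2.imread('pics/w9.png')[100:340,200:440]; c=cv2.resize(c,None,fx=2.5,fy=2.5,interpolation=cv2.INTER_CUBIC)
cv2.imwrite('pics/c9.png',c)
E
```

```text
t: 12.9
eef_pos: [503.4, -79.6, -21.1]
tcp_rot: [-3.136, -0.007, -1.051]
ft_force: [-0.6, 0.1, 0.2]
opening: 0.533
```

View pics/c9.png

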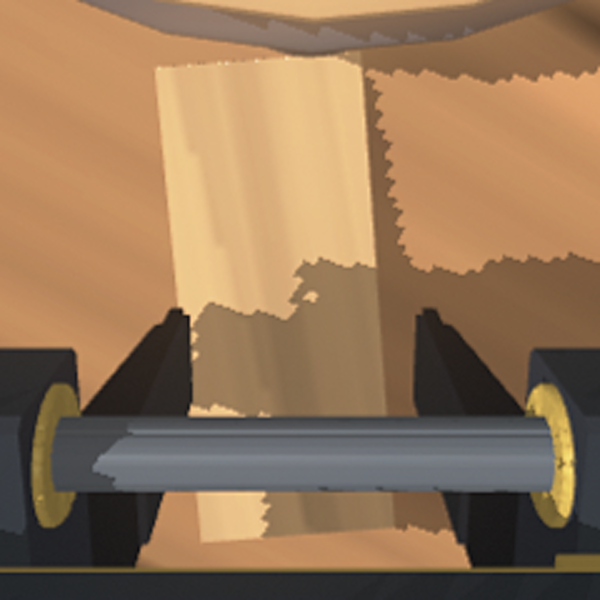

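```bash
python3 -m pendant '[[-4,0,-4,0],[-5,0,-2,0],[-5,0,2,0],[-5,0,4,0],[-5,0,6,0],[-5,0,6,0]]';python3 - <<'E'
from wv import *
s,w=shot('w10.png');p=vision.read_camera('side'); save(p,'s6.png')
c=cv2.imread('pics/s6.png')[180:280,240:380]; c=cv2.resize(c,None,fx=4,fy=4,interpolation=cv2.INTER_CUBIC)
cv2.imwrite('pics/c6.png',c)
E
```

```text
t: 13.7
eef_pos: [500.7, -75.3, -27.7]
tcp_rot: [-3.137, -0.007, -1.051]
ft_force: [-0.6, -0.1, -0.3]
opening: 0.532
```

View pics/c6.png

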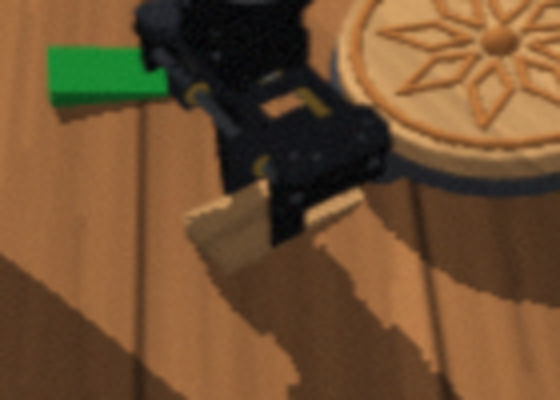

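View pics/w10.png

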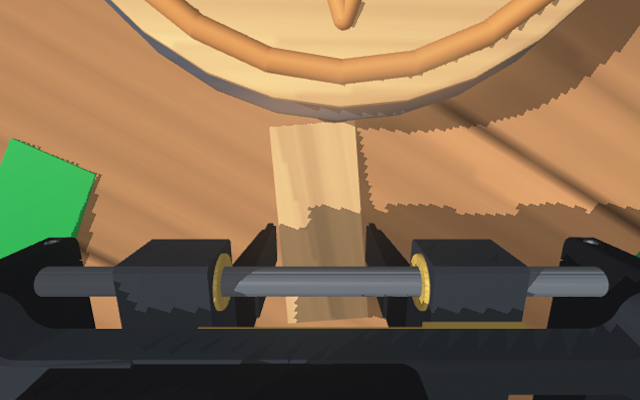

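```bash
python3 -m pendant '[[0,0,2,0],[0,0,4,0],[0,0,4,0]]'; cat > foot.py <<'E'
from wv import *
import sys
a=cv2.imread('pics/'+sys.argv[1])[85:150,240:400]; a=cv2.convertScaleAbs(a,alpha=1.4,beta=20)
cv2.imwrite('pics/z_'+sys.argv[1],cv2.resize(a,None,fx=5,fy=5,interpolation=cv2.INTER_CUBIC))
E
python3 - <<'E'
from wv import *
s,p=shot('w11.png')
E
python3 foot.py w11.png
```

```text
t: 14.18
eef_pos: [500.7, -75.3, -31.6]
tcp_rot: [-3.137, -0.007, -1.051]
ft_force: [1.0, -0.3, 0.6]
opening: 0.531
```

View pics/z_w11.png

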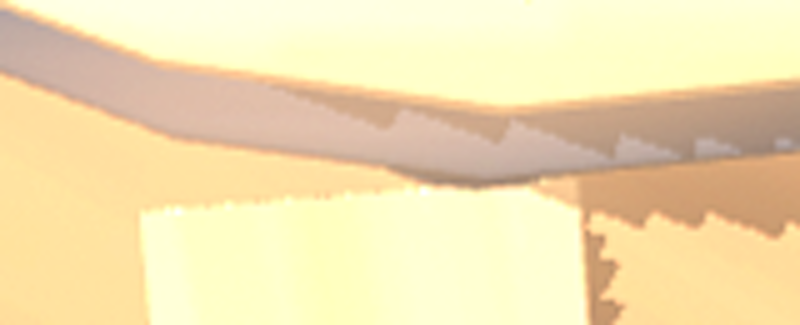

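```bash
python3 -m pendant '[[3,0,0,0],[5,0,0,0],[6.5,0,0,0],[8,0,0,0],[9.5,0,0,0],[11,0,0,0],[11,0,0,0]]'; python3 - <<'E'
from wv import *
s,p=shot('w12.png')
E
python3 foot.py w12.png
```

```text
t: 15.1
eef_pos: [506.3, -84.9, -31.5]
tcp_rot: [-3.136, -0.007, -1.051]
ft_force: [-0.5, 0.0, -0.3]
opening: 0.531
```

View pics/w12.png

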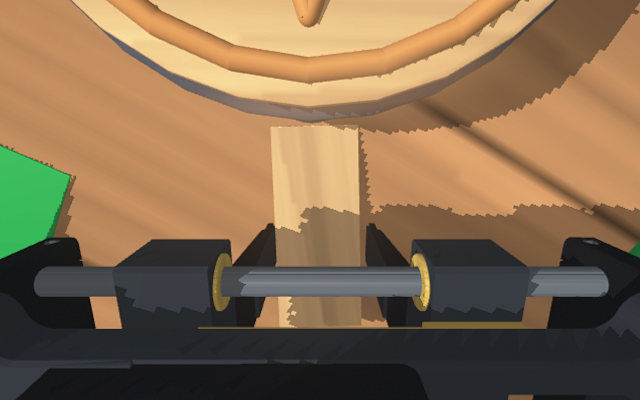

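View pics/z_w12.png

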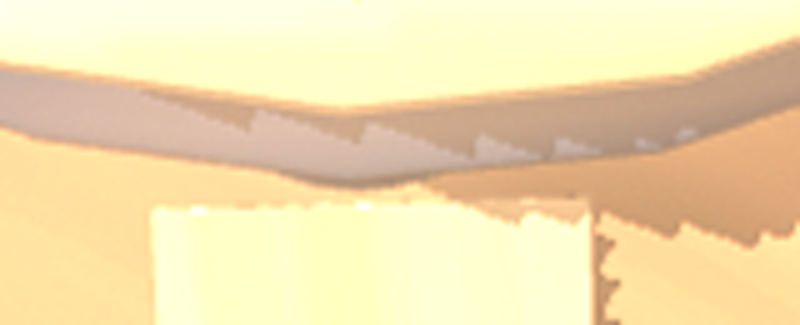

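```bash
python3 -m pendant '[[-3,0,-15,0],[-3,0,-32,0],[-2,20,-32,0],[-1,45,-32,0],[-1,64,-32,0],[-1,64,-20,0],[-1,64,-8,0],[-1,64,0,0]]' 0.83; python3 -m pendant '[[0,0,0,0]]'; python3 - <<'E'
from wv import *
s,p=shot('w13.png'); print(p['intrinsics'][0][0])
E
```

```text
t: 16.15
eef_pos: [450.3, -115.6, -33.1]
tcp_rot: [-3.137, -0.006, -1.05]
ft_force: [-0.1, -0.2, 0.2]
opening: 0.169
t: 16.27
eef_pos: [450.2, -115.1, -34.0]
tcp_rot: [-3.138, -0.005, -1.05]
ft_force: [-0.0, 1.2, 0.2]
opening: 0.171
321.1432658284265
```

View pics/w13.png

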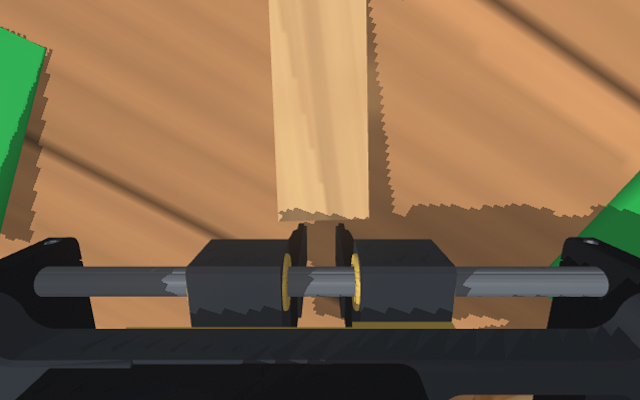

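```bash
python3 -m pendant '[[1,-2,-2,0],[1,-4,-2,0],[1,-7,-2,0],[1,-10,-2,0],[1,-13,-2,0],[1,-16,-2,0],[1,-19,-2,0],[1,-22,-2,0]]'; python3 - <<'E'
from wv import *
s,p=shot('w14.png')
E
```

```text
t: 17.32
eef_pos: [469.4, -105.0, -31.6]
tcp_rot: [-3.139, -0.004, -1.05]
ft_force: [-4.6, -2.9, 3.1]
opening: 0.17
```

View pics/w14.png

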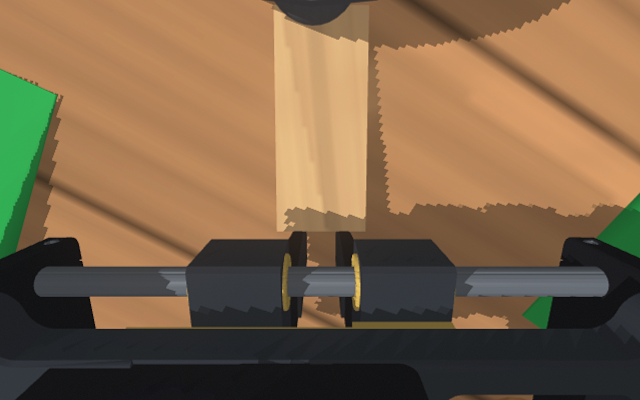

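```bash
python3 -m pendant '[[0,-2.5,0,0],[0,-5,0,0],[0,-7.5,0,0],[0,-10,0,0],[0,-12.5,0,0],[0,-15,0,0],[0,-17.5,0,0],[0,-20,0,0]]'; python3 - <<'E'
from wv import *
s,p=shot('w15.png')
E
```

```text
t: 18.38
eef_pos: [487.4, -94.9, -31.6]
tcp_rot: [-3.138, -0.005, -1.05]
ft_force: [-1.9, -0.7, 0.2]
opening: 0.17
```

View pics/w15.png

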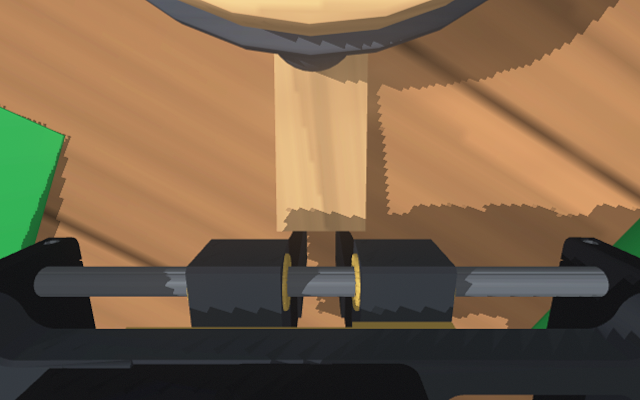

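```bash
python3 -m pendant '[[0,-2,0,0],[0,-4.5,0,0],[0,-7,0,0],[0,-9.5,0,0],[0,-12,0,0],[0,-14,0,0],[0,-16,0,0],[0,-18,0,0]]'; python3 -m pendant '[[0,-1,0,0],[0,-2,0,0],[0,-3,0,0]]'; python3 - <<'E'
from wv import *
s,p=shot('w16.png')
E
```

```text
t: 19.42
eef_pos: [503.4, -85.8, -31.5]
tcp_rot: [-3.138, -0.005, -1.05]
ft_force: [-0.9, -0.8, -0.8]
opening: 0.173
t: 19.8
eef_pos: [506.1, -84.3, -31.5]
tcp_rot: [-3.138, -0.005, -1.05]
ft_force: [-1.4, -0.7, -1.2]
opening: 0.169
```

View pics/w16.png

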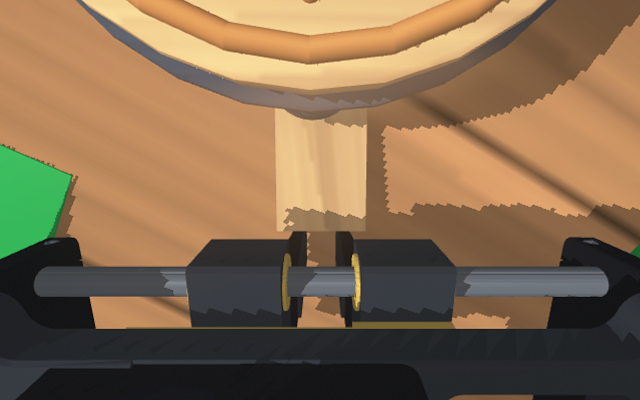

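```bash
python3 -m pendant '[[0,-1,0,0],[0,-2,0,0],[0,-2.5,0,0]]'; python3 -m pendant '[[0,-1,0,0],[0,-1.5,0,0]]'; python3 -m pendant '[[0,-1,0,0],[0,-1,0,0]]'
```

```text
t: 20.23
eef_pos: [508.4, -83.0, -31.4]
tcp_rot: [-3.138, -0.005, -1.05]
ft_force: [-1.8, -0.4, -0.4]
opening: 0.166
t: 20.48
eef_pos: [509.5, -82.2, -31.5]
tcp_rot: [-3.138, -0.005, -1.049]
ft_force: [-2.8, -1.9, -0.8]
opening: 0.169
t: 20.72
eef_pos: [510.1, -81.7, -31.5]
tcp_rot: [-3.139, -0.005, -1.049]
ft_force: [-4.2, -1.5, 0.7]
opening: 0.173
```

```bash
python3 -m pendant '[[0,-1,0,0],[0,-1,0,0]]'; python3 -m pendant '[[0,-1,0,0],[0,-1,0,0]]'
```

```text
t: 20.98
eef_pos: [510.6, -81.2, -31.5]
tcp_rot: [-3.139, -0.004, -1.05]
ft_force: [-4.8, -2.0, 0.8]
opening: 0.171
t: 21.22
eef_pos: [510.8, -80.8, -31.6]
tcp_rot: [-3.14, -0.003, -1.05]
ft_force: [-6.4, -4.4, 2.3]
opening: 0.169
```

```bash
python3 -m pendant '[[0,-1.5,0,0],[0,-1.5,0,0]]'; python3 - <<'E'
from wv import *
s,w=shot('w17.png'); p=vision.read_camera('side'); save(p,'s7.png')
c=cv2.imread('pics/s7.png')[150:280,260:440]; cv2.imwrite('pics/c7.png',cv2.resize(c,None,fx=4.4,fy=4.4,interpolation=cv2.INTER_CUBIC))
E
```

```text
t: 21.48
eef_pos: [511.3, -80.2, -31.5]
tcp_rot: [-3.141, -0.002, -1.05]
ft_force: [-6.6, -5.1, 3.2]
opening: 0.17
```

View pics/c7.png

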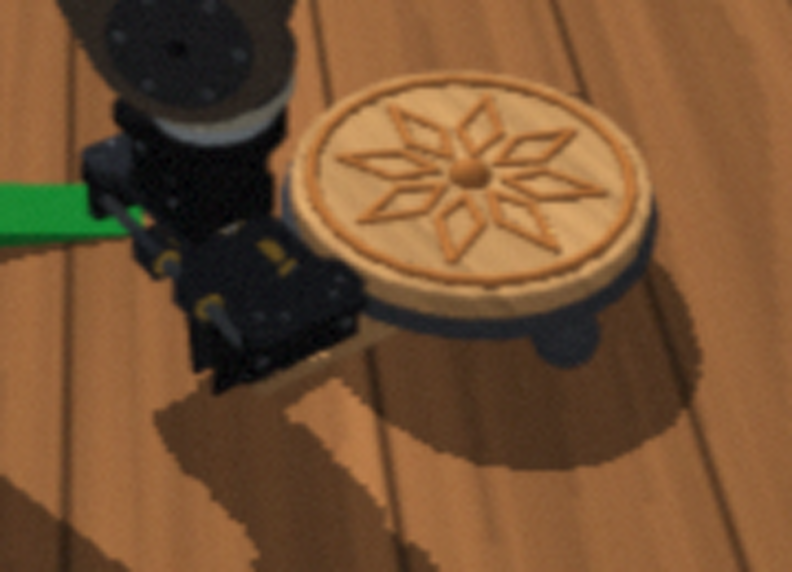

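View pics/w17.png

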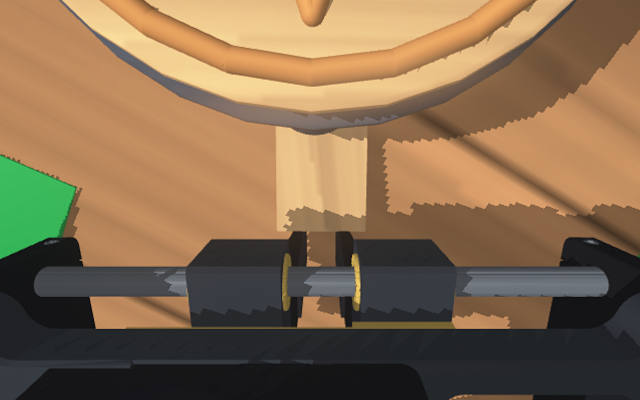

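```bash
python3 -m pendant '[[0,-2,0,0],[0,-2.2,0,0],[0,-2.2,0,0]]'
```

```text
t: 21.95
eef_pos: [512.0, -79.3, -31.5]
tcp_rot: [3.14, -0.001, -1.05]
ft_force: [-9.3, -7.7, 4.5]
opening: 0.167
```

```bash
python3 -m pendant '[[0,5,0,0],[0,20,0,0],[0,45,0,0],[0,60,-25,0],[0,65,-60,0],[0,70,-100,0],[0,100,-110,0],[0,130,-110,0]]'; python3 -m pendant '[[0,10,-10,0],[0,40,-10,0],[0,60,-10,0]]'; python3 - <<'E'
from fit import *
import pickle
for n in ['side','top']:
    p=vision.read_camera(n); save(p,n+'9.png'); rs=vision.regions_of(p,'stand'); pickle.dump((p,rs),open(n+'9.pkl','wb'))
E
python3 - <<'E'
import fit
from fit import *
Q={n:pickle.load(open(n+'9.pkl','rb')) for n in ['side','top']}
def run(D,label):
    obs={n:cv2.resize(D[n][1][0]['pixels'].astype(np.uint8),None,fx=S,fy=S,interpolation=0) for n in D}
    def P2(q):
        x,y,az,t=q; A=Ro.from_euler('z',az)*Ro.from_euler('y',-t); A0=(Ro.from_euler('z',az)*Ro.from_euler('y',-0.084))
        return [A.apply(A0.inv().apply(l)) +[x,y,0] for l in parts((0,0,az))]
    def cost(q):
        c=0
        for n in D:
            m=np.zeros((400*S,640*S),np.uint8)
            for l in P2(q): cv2.fillConvexPoly(m,cv2.convexHull(((proj(D[n][0],l)+.5)*S).round().astype(np.int32)),1)
            c+=np.count_nonzero(m!=obs[n])/obs[n].sum()
        return c
    b=None
    for t in (0.,.04,.08):
        q=np.array([663,7,.51,t]); r=minimize(cost,q,method='Nelder-Mead',options=dict(initial_simplex=[q]+[q+d for d in np.diag([6,6,.1,.05])],maxiter=150))
        if b is None or r.fun<b.fun: b=r
    print(label,b.x.round(3),b.fun)
run(fit.P,'before'); run(Q,'after')
c=cv2.imread('pics/side9.png')[130:280,240:430]; d=cv2.imread('pics/side0.png')[130:280,240:430]
cv2.imwrite('pics/cmp.png',cv2.resize(np.hstack([d,c]),None,fx=2.1,fy=2.1*1.5))
cv2.imwrite('pics/top9c.png',cv2.resize(cv2.imread('pics/top9.png')[110:270,240:440],None,fx=3.5,fy=3.5))
E
```

```text
t: 22.95
eef_pos: [398.7, -144.4, 79.6]
tcp_rot: [3.141, -0.003, -1.049]
ft_force: [-0.3, 0.1, -1.1]
opening: 0.167
t: 23.32
eef_pos: [346.2, -174.8, 90.2]
tcp_rot: [-3.141, -0.004, -1.049]
ft_force: [0.5, -0.2, -0.7]
opening: 0.17
before [6.63471e+02 8.17000e+00 5.06000e-01 5.60000e-02] 0.0578120034068103
after [ 6.63125e+02  7.05100e+00  5.03000e-01 -3.40000e-02] 0.054316302217978174
```

View pics/cmp.png

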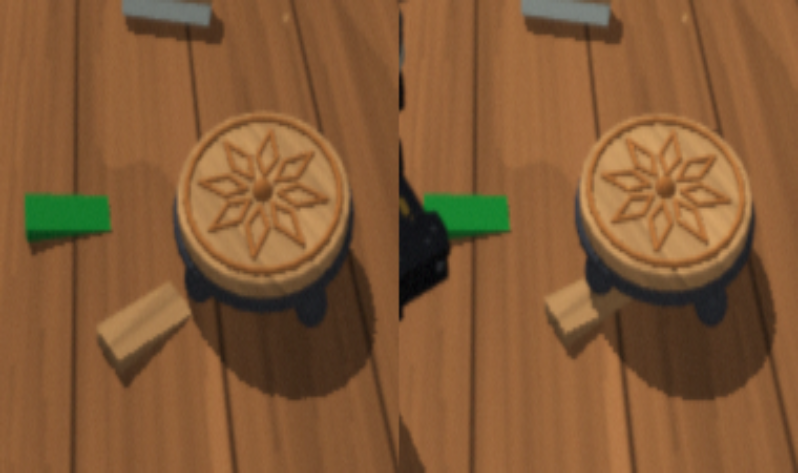

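View pics/top9c.png

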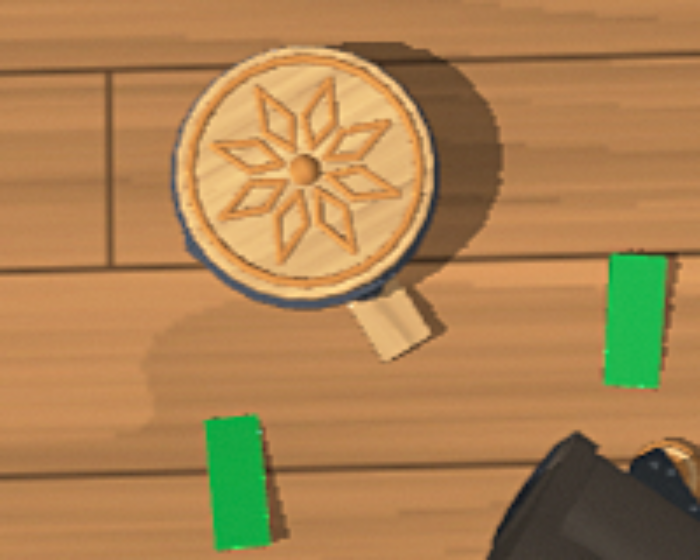

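```bash
python3 - <<'E'
from fit import *
from scipy.optimize import least_squares
D=[]
for n in ['side','top']:
    p=P[n][0]; a=cv2.imread(f'pics/{n}0.png',0); b=cv2.imread(f'pics/{n}9.png',0)
    m=np.zeros_like(a); cz=w2pix(p,[657,4,72])
    A0=Ro.from_euler('z',.515)*Ro.from_euler('y',-.084)
    poly=proj(p,A0.apply(ring(100,72))+[664,8,0]); cv2.fillPoly(m,[poly.round().astype(np.int32)],255)
    k=cv2.goodFeaturesToTrack(a,80,.02,4,mask=m); k2,st,er=cv2.calcOpticalFlowPyrLK(a,b,k,None,winSize=(13,13),maxLevel=2,criteria=(3,50,.001))
    ok=st.ravel()==1; u,v=k[ok,0],k2[ok,0]
    # plane points in stand frame at z=72
    K=np.array(p['intrinsics']);R=np.array(p['R']);t=np.array(p['t']); o=-R.T@t
    N=A0.apply([0,0,1]); c0=A0.apply([0,0,72])+[664,8,0]
    d=np.c_[u,np.ones(len(u))]@np.linalg.inv(K).T@R; X=o+d*(((c0-o)@N)/(d@N))[:,None]
    D.append((p,A0.inv().apply(X-[664,8,0]),v)); print(n,len(u),(v-u).mean(0))
def res(q):
    # q: shift x,y,z ; tilt vector (wx,wy) ; yaw
    A=Ro.from_rotvec([q[3],q[4],0])*Ro.from_euler('z',.515+q[5])
    return np.concatenate([(proj(p,A.apply(L)+[664+q[0],8+q[1],q[2]])-v).ravel() for p,L,v in D])
r=least_squares(res,[0,0,0,0,0,0],loss='soft_l1',f_scale=.3); J=r.jac; cov=np.linalg.inv(J.T@J)*2*r.cost/(len(r.fun)-6)
print(r.x.round(4),np.sqrt(np.diag(cov)).round(4),'rms px',np.sqrt(np.mean(r.fun**2)))
E
```

```text
side 78 [ 1.8516482  -0.85574186]
top 80 [-1.0504688 -1.6614052]
[ 0.3373  0.4048 -0.1068  0.0054 -0.0058  0.0036] [0.17   0.1644 0.122  0.002  0.0022 0.001 ] rms px 0.2802624097941075
```

The tracking fit gives a residual lean of about 0.008±0.003 rad toward the short foot. The push force (12 N) and the geometry (foot at x≈+13.7) both say level. That margin is thin, so I'll go back, nudge gently and watch the force.

```bash
python3 -m pendant '[[0,-50,0,0],[0,-100,10,0],[0,-120,50,0],[0,-130,90,0],[0,-140,115,0],[0,-155,121,0],[0,-175,121,0],[0,-186,121,0]]'; python3 -m pendant '[[0,-1,0,0],[0,-2,0,0]]'; python3 - <<'E'
from wv import *
s=env.state(); print(s['eef_pos'].round(1),(np.array(s['eef_pos'])-[512,-79.3,0])[:2]@[.868,.497])
E
```

```text
t: 24.52
eef_pos: [510.9, -81.8, -29.8]
tcp_rot: [-3.14, -0.006, -1.049]
ft_force: [-0.6, -0.2, 0.4]
opening: 0.168
t: 24.78
eef_pos: [512.7, -80.8, -29.3]
tcp_rot: [-3.139, -0.007, -1.049]
ft_force: [-0.4, -0.6, 0.6]
opening: 0.171
[512.7 -80.8 -29.3] -0.10201795054745359
```

```bash
python3 -m pendant '[[0,-1,1,0],[0,-1.5,1,0]]'; python3 -m pendant '[[0,-1.5,0,0],[0,-1.5,0,0]]';python3 -m pendant '[[0,-2,0,0],[0,-2,0,0]]'
```

```text
t: 25.02
eef_pos: [512.7, -80.5, -30.0]
tcp_rot: [-3.141, -0.005, -1.05]
ft_force: [-7.7, -6.5, 6.9]
opening: 0.169
t: 25.28
eef_pos: [512.6, -80.4, -30.0]
tcp_rot: [3.14, -0.004, -1.05]
ft_force: [-6.3, -6.3, 3.9]
opening: 0.166
t: 25.52
eef_pos: [512.5, -80.2, -30.0]
tcp_rot: [3.138, -0.003, -1.051]
ft_force: [-8.7, -8.7, 5.1]
opening: 0.17
```

```bash
python3 -m pendant '[[0,-2.5,0,0],[0,-2.8,0,0],[0,-2.8,0,0]]'; python3 - <<'E'
from wv import *
s,p=shot('w20.png')
E
```

```text
t: 25.9
eef_pos: [512.5, -79.7, -30.0]
tcp_rot: [3.134, -0.0, -1.052]
ft_force: [-10.8, -10.4, 6.0]
opening: 0.173
```

View pics/w20.png

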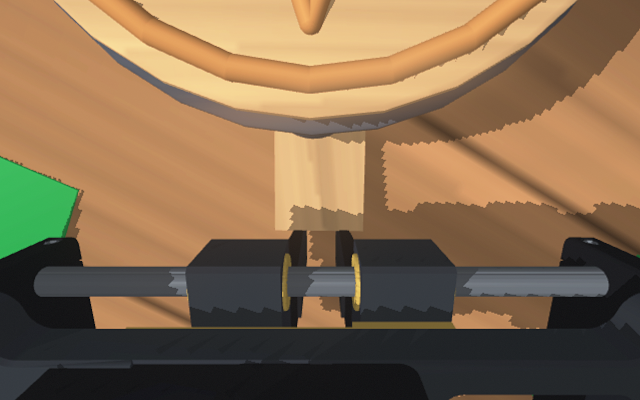

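```bash
python3 -m pendant '[[0,5,0,0],[0,20,0,0],[0,45,0,0],[0,60,-25,0],[0,65,-60,0],[0,70,-100,0],[0,100,-110,0],[0,130,-110,0]]'; python3 -m pendant '[[0,30,-10,0],[0,70,-10,0],[0,70,-10,0]]'; python3 - <<'E'
from fit import *
from scipy.optimize import least_squares
for n in ['side','top']: save(vision.read_camera(n),n+'10.png')
for lean in (.084,):
  D=[]
  for n in ['side','top']:
    p=P[n][0]; a=cv2.imread(f'pics/{n}0.png',0); b=cv2.imread(f'pics/{n}10.png',0)
    m=np.zeros_like(a); A0=Ro.from_euler('z',.515)*Ro.from_euler('y',-lean)
    poly=proj(p,A0.apply(ring(92,72))+[664,8,0]); cv2.fillPoly(m,[poly.round().astype(np.int32)],255)
    k=cv2.goodFeaturesToTrack(a,120,.02,3,mask=m); k2,st,er=cv2.calcOpticalFlowPyrLK(a,b,k,None,winSize=(21,21),maxLevel=2,criteria=(3,50,.001))
    ok=st.ravel()==1; u,v=k[ok,0],k2[ok,0]
    K=np.array(p['intrinsics']);R=np.array(p['R']);t=np.array(p['t']); o=-R.T@t
    N=A0.apply([0,0,1]); c0=A0.apply([0,0,72])+[664,8,0]
    d=np.c_[u,np.ones(len(u))]@np.linalg.inv(K).T@R; X=o+d*(((c0-o)@N)/(d@N))[:,None]
    D.append((p,A0.inv().apply(X-[664,8,0]),v))
  def res(q):
    A=Ro.from_rotvec([q[3],q[4],0])*Ro.from_euler('z',.515+q[5])
    return np.concatenate([(proj(p,A.apply(L)+[664+q[0],8+q[1],q[2]])-v).ravel() for p,L,v in D])
  r=least_squares(res,[0]*6,loss='soft_l1',f_scale=.3); print(r.x.round(4),np.sqrt(np.mean(r.fun**2)))
p=vision.read_camera('side'); 
for q in ['mallet','brush','medallion']: print(q,toworld(p,vision.find_in(p,q)[0]['at']).round())
print(env.state()['t'],env.state()['eef_pos'])
E
```

```text
t: 26.95
eef_pos: [399.5, -144.2, 81.9]
tcp_rot: [3.135, -0.002, -1.051]
ft_force: [0.4, -1.1, -0.4]
opening: 0.168
t: 27.32
eef_pos: [336.7, -179.5, 92.5]
tcp_rot: [3.135, -0.002, -1.054]
ft_force: [0.2, -1.1, 0.3]
opening: 0.173
[ 0.2704  0.3009 -0.0216  0.0038 -0.0062  0.0006] 0.15155183934692212
mallet [ 553. -424.   76.]
brush [569. 407.  34.]
medallion [ 413. -287.   10.]
27.625 [ 339.20813364 -178.64737322   92.20966657]
```

```bash
python3 - <<'E'
from wv import *
T=np.array(vision.read_camera('wrist')['tool_from_camera']);K=np.array([[321.143,0,320.781],[0,321.143,198.195],[0,0,1]])
Rc=T[:3,:3].T; tc=-Rc@T[:3,3]; zt=-30.0
g=np.random.default_rng(0).normal(size=(40000,3)); g/=np.linalg.norm(g,axis=1)[:,None]
def low(y,h):
    X=np.array([-3,y,zt-h])+20*g; q=(X@Rc.T+tc)@K.T; return (q[:,1]/q[:,2]).max()
from scipy.optimize import brentq
d=Rc.T@np.linalg.solve(K,[320,230.5,1]); o=T[:3,3]; yb=(o+d*((zt-17.4-o[2])/d[2]))[1]
for v in (136,137,138):
    yf=brentq(lambda y:low(y,28)-v,-140,-20); print(v,'back y',yb.round(1),'foot y',round(yf,1),'x in wedge',round(-55+yb-yf,1))
E
python3 - <<'E'
import cv2
a=cv2.imread('pics/w20.png')[105:165,240:400]; a=cv2.convertScaleAbs(a,alpha=1.4,beta=20)
cv2.imwrite('pics/z20.png',cv2.resize(a,None,fx=5,fy=5,interpolation=cv2.INTER_CUBIC))
E
```

```text
136 back y -11.6 foot y -81.2 x in wedge 14.7
137 back y -11.6 foot y -80.8 x in wedge 14.2
138 back y -11.6 foot y -80.4 x in wedge 13.8
```

View pics/z20.png

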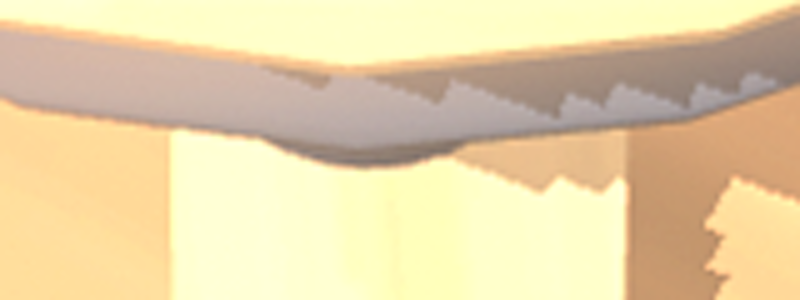

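```bash
python3 -c "
from cell import job; print(job.job_done())"
```

```text
the job is handed in; nothing more can be done
None
```

I pushed the wooden wedge, thin end first, under the short foot until the push force rose steeply. I then withdrew the arm and handed in the job at about 28 s of the 48 s. No verdict was reported.

**How it went**
- **Sideways alignment:** The wedge started about 12 mm off the foot's line, so I first shifted it sideways with the fingers on either side of it.
- **Push:** I then pushed it in from the back face with the two fingertips.
- **Nudge:** A second nudge, up to 15 N, did not move it noticeably further.
- **Finger height:** The real fingertips sit roughly 35 mm higher than the reported TCP. My first sideways push therefore passed above the wedge. While lowering, one finger also pressed down on the wedge for a moment, and the wrist read 41 N.

**Last checks**
- **Position:** The foot sits over about x = +14 mm of the wedge, the level point, and about 4 mm off its middle line (limit 23 mm).
- **Level:** The force climb and the foot position both say level. Image tracking of the stand's top disagreed slightly: it showed about 0.007 rad of lean left, which is inside the 0.01 rad limit but near my measuring accuracy.
- **Stand:** The stand moved less than 1 mm.
- **Other things:** The mallet, brush and medallion are where they were, within the detector's accuracy of about 4 mm.
- **Arm:** It stood well clear of everything.

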